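# Unlock the vial rack and hand one sample to the microscope

### The arm

A 7-joint arm with a two-finger parallel gripper is mounted at the origin on the work surface. World frame = base frame: x ahead of the robot, y to its left, z up, the work surface at z = 0. Lengths are in m, angles in rad, forces in N, time in s.
With the tool pointing down it reaches from about 0.4 to 0.875 m from the base axis. Payload 19.3 kg.
Tool frame: the origin (TCP) lies midway between the tips of the shut fingers; the grasp point (between the pads) lies 19 mm behind it; z points along the fingers, y is the line along which they close (so a half turn about z gives the same grasp; the last joint's range is limited). The gripper opens to 85 mm and grips with 20 to 120 N. Pads are 22 mm wide; open, the fingers measure 114 mm over their backs; the gripper's body (76 mm by 85 mm) begins 54 mm behind the grasp point. The pads swing forward as they close: fully open they stand 13 mm farther back than shut.
Start: joints at [-1.37, 0.521, -0.036, 1.599, 0.021, 1.021, -0.113], TCP at [0.167, 0.602, 0.231] pointing down, gripper open.
Joint ranges: [-2.91, 2.91], [-0.3, 2.13], [-1.5, 1.42], [0.17, 2.43], [-1.26, 4.41], [0.16, 1.93], [-2.52, 2.52]. Speed limits (rad/s): [1.89, 1.89, 2.39, 2.39, 3.01, 3.01, 3.01].

### API

Orientations are given as [roll, pitch, yaw] about the fixed x, y, z axes, in that order (R = Rz(yaw) Ry(pitch) Rx(roll)).
In Python, from workcell import bot, cams gives the robot as it stands (bot), with the cameras (cams).
- The arm moves only by the tool step_hand, called in YAML: its name, and indented under it one key for each argument. Schema: {"type":"object","properties":{"ticks":{"type":"array","items":{"type":"array","items":{"type":"array","items":{"type":"number"},"minItems":7,"maxItems":7},"minItems":1,"maxItems":5},"minItems":1,"maxItems":1},"squeeze":{"type":"number"},"only":{"type":"string"},"quiet":{"type":"boolean"},"lines":{"type":"string"}},"required":["ticks"],"additionalProperties":false}. ticks is a list that holds a single list of rows (three levels of brackets), with 1 to 5 rows, each of 7 numbers: the finger opening in m, then dx, dy, dz in normalised numbers (1 is 1 m), then a rotation vector rx, ry, rz in a scale on which 1.0 is 2 rad; each row is the pose to reach, as a shift and turn from the pose commanded when the call began, along the tool's axes at that moment; what a row does not reach only later rows make up. A row lasts 1/8 s, in which the tool goes at most 0.0625 m and 0.188 rad, less where a joint would pass 70% of its speed; a pose out of reach is approached as far as the arm can. The fingers move at their own pace and stop on an object; squeeze is the grip in N (left out, the last holds). Time passes only in rows, so rows that do not move let the fingers close. The tool returns the time, the measured TCP pose, the force, the opening and the grip force at its end. only (a regular expression) keeps the lines of the reply that match it, lines (a string "A,B") keeps lines A to B, and quiet returns only ok. No shift or turn number may pass 1 either way. Input that does not fit is refused with a message, and nothing moves.
- bot.observe(): the state, without advancing time (a new reading comes with each control period).
- cams.grab_frame(name): name is "side" or "top"; returns the picture (420x560x3 uint8, blue, green, red); there is no depth.
- cams.calibration(name): a dict with "vfov" (degrees; the focal length in pixels is half the picture's height over the tangent of half this angle, whatever the lens; pixels are square), "cx", "cy" (the principal point, pixels), "eye" and "attitude" of the camera in the world. Camera axes: x right, y down, z forward; pixel columns grow to the right and rows downward; lengths in m; the calibration is good to about 2 mm. A picture is of the moment at which its call begins. calibration takes no time and is no camera call.
- bot.job_done(): hands the job in; it is judged then, once.
The state is a dict: "clock": time; "qpos": joint angles; "qd": joint speeds; "joint_efforts": joint torques, N m; "position": TCP position; "tool_rot": TCP orientation; "force": force on the tool from outside, world axes, zero at the start; "moment": the same for the moment, N m; "grip_width": finger opening in m; "finger_force": force on a finger pad.
Only numpy, scipy, OpenCV 4.12 (cv2) and the standard library are available. Lean on these libraries where they do the work, as an engineer would, in place of code of your own. Each camera call takes 0.05 s, during which the arm holds its last target. There are 200 camera calls.

### The job

The black rack's three bud-sample vials are locked in by an aluminium bar lying in two open brackets. Lift the bar out and set it down (do not drop it) flat, orange grip up, in the shallow aluminium tray; then take the red-capped vial out of the rack and, keeping it upright, lower it fully home into the hole of the empty white block, holding it until it is down. Leave the other vials and everything else on the desk where they are.

Things in the scene. Friction and masses are not known exactly. Their poses are not given: they have to be found in the camera images.
- rack: Black rack, fixed: block 60 (x) x 220 (y) x 40 mm, origin at the centre of its underside, z up. Three 20 mm holes, 32 mm deep, at x 0, y -50, 0, +50 mm hold the vials in any order. At y -96 and +96 mm bracket posts (32 x 20 mm) carry saddles open at the top: floor 80 mm up, cheek tops 92 mm up, gaps to the bar's lugs 2 mm each x side, 3 mm at the outer end.
- bar: Loose retaining bar, about 90 g: aluminium strip 12 (x) x 200 (y) x 8 mm, end lugs 20 mm wide, and in its middle an orange grip tab 12 mm thick (x), 44 mm long (y), reaching 36 mm above the underside. Origin at the middle of the underside, y along the bar, z up. Starts in the rack's saddles (underside 80 mm above the desk, 2 mm above the caps), its y along the rack's y.
- vial_red: Loose glass vial with red cap, about 30 g: body 18 mm diameter, 54 mm high, foot slightly tapered; cap 22 mm diameter, 16 mm high; 70 mm in all. Origin at the centre of its underside, z up along its axis. Starts upright in one of the rack's holes, on the hole's floor (underside 8 mm above the desk, cap from 62 to 78 mm).
- vial_blue: The same vial with a blue cap, in another hole of the rack: to stay there.
- vial_yellow: The same vial with a yellow cap, in another hole of the rack: to stay there.
- block_empty: White block, fixed to the desk, 56 x 56 x 40 mm, with an empty 20 mm hole in the centre of its top, 32 mm deep: its floor is 8 mm above the desk. Origin at the centre of its underside, z up. The red-capped vial goes here.
- block_full: An identical white block whose hole holds the green-capped vial.
- vial_green: The same vial with a green cap, standing in the other white block: to stay there.
- tray: Shallow aluminium tray, fixed to the desk, outside 120 (x) x 250 (y) x 18 mm, walls and floor 4 mm thick, so the inside is 112 x 242 mm. Origin at the centre of its underside, z up, long side along y. The bar goes in here.
- pruners: Pruning shears with one red and one white handle, about 170 mm long, lying at the back of the desk: leave alone.
- twig: Brown twig, about 180 mm long, lying on the desk: leave alone.
- dish: Clear round dish, 90 mm diameter, 14 mm high: leave alone.
- marker: White and blue marker pen, about 130 mm long, lying on the desk: leave alone.
- wash_bottle: White plastic bottle with red cap, 60 mm diameter, 115 mm tall: leave alone.

How it is judged:
On the way, in this order (a step that is already met when the one before it is completed fails the run):
1. the bar is lifted clear of both brackets (z of bar in the frame of rack above 0.11 m and contact force between the fingers and bar above 0.5 N), for 0.1 s.
2. the bar is down in the tray (within 10 mm of its floor) while still held (z of bar in the frame of tray below 0.014 m and x of bar in the frame of tray between -0.052 and 0.052 m and y of bar in the frame of tray between -0.03 and 0.03 m and contact force between the fingers and bar above 0.3 N), for 0.05 s.
3. the red-capped vial is down in the empty block's hole (within 10 mm of its floor) while still held (horizontal distance between vial_red and block_empty below 0.005 m and height (world z) of vial_red below 0.018 m and contact force between the fingers and vial_red above 0.3 N), for 0.05 s.
At the end, for the whole second after the job is handed in: Red-capped vial in the empty white block: foot within 4 mm of the block's axis and the hole's floor, tilt under 0.12 rad. Bar flat inside the tray, tab up (0.15 rad), within 5 mm of its floor. Both at rest. Blue, yellow and green vials in their own holes (within 10 mm of their start) (horizontal distance between vial_red and block_empty below 0.004 m and height (world z) of vial_red between 0.004 and 0.012 m and angle between vial_red's own z axis and vertical below 0.12 rad and linear speed of each of vial_red, bar below 0.03 m/s and z of bar in the frame of tray below 0.009 m and angle between bar's own z axis and vertical below 0.15 rad and x of bar in the frame of tray between -0.052 and 0.052 m and y of bar in the frame of tray between -0.03 and 0.03 m and distance of each of vial_blue, vial_yellow, vial_green from where it was at the start of the episode below 0.01 m); the robot touches nothing.
It fails at once if the red-capped vial is tipped more than 0.6 rad (angle between vial_red's own z axis and vertical above 0.6 rad).
It fails at once if another vial is pulled more than 20 mm (distance of any of vial_blue, vial_yellow, vial_green from where it was at the start of the episode above 0.02 m).
It fails at once if a bystander on the desk is moved more than 40 mm (distance of any of pruners, twig, dish, marker, wash_bottle from where it was at the start of the episode above 0.04 m).
It also fails if it takes over 64 s, if anything falls off the work surface, if the arm or the gripper's body presses on something with over 40 N, if the wrist force passes 120 N, or if a joint passes its speed limit or range.

## Working session

There is one attempt and no reset: what is moved stays moved. The work goes in short steps, Python scripts to look and compute and a tool call to move; the robot and the scene stay as the last step left them, time stands still between calls to the robot, and variables do not carry over. Pictures are saved under pics/ and viewed, at most 13 in all, crops included, and the job is handed in when it is done.

```bash
ls; mkdir -p pics
```

Run:
```python
from workcell import bot, cams
import cv2
for n in("side","top"):
    cv2.imwrite(f"pics/{n}0.png",cams.grab_frame(n)); print(n,cams.calibration(n))
s=bot.observe(); print(s)
```

```text
pics
workcell.py
side {'vfov': 57.58867903738425, 'cx': 276.4144594019125, 'cy': 209.8517728359596, 'eye': array([0.41407666, 0.65601223, 0.75458098]), 'attitude': array([-2.39495633,  0.01530296, -2.88558934])}
top {'vfov': 46.52862630867539, 'cx': 281.0743054154909, 'cy': 211.54266662104826, 'eye': array([0.34669367, 0.05159272, 1.19795584]), 'attitude': array([-2.94523202,  0.009756  , -1.58815864])}
{'clock': 0.1, 'qpos': array([-1.37021655,  0.52193695, -0.03631358,  1.59989442,  0.02121821,
        1.02108771, -0.1128363 ]), 'qd': array([ 7.35152882e-04, -1.00378231e-03,  2.34611136e-04, -5.01943799e-04,
       -1.16918634e-05, -1.19339097e-03, -4.76493839e-04]), 'joint_efforts': array([ 4.31873195e-03, -9.28477621e+01,  1.98436663e+00, -3.70536339e+01,
        1.81543588e-02,  5.36042964e-03, -4.62046512e-05]), 'position': array([0.16714776, 0.60195758, 0.23081459]), 'tool_rot': array([-3.14065554e+00,  8.60122108e-05,  2.87076213e+00]), 'force': array([-0.71652367,  0.08128753, -0.17395281]), 'moment': array([-0.00447356,  0.02404044,  0.03166782]), 'finger_force': 0.0, 'grip_width': 0.08549594446716367}
```

View pics/top0.png

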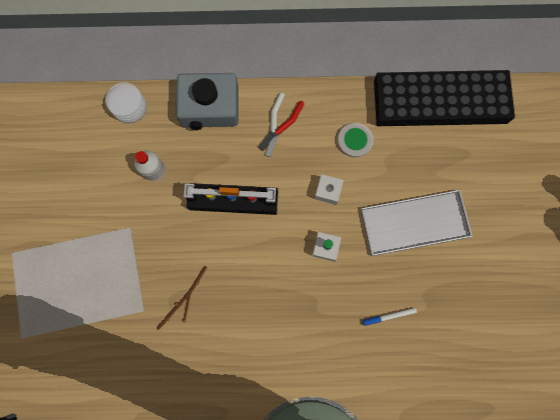

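View pics/side0.png

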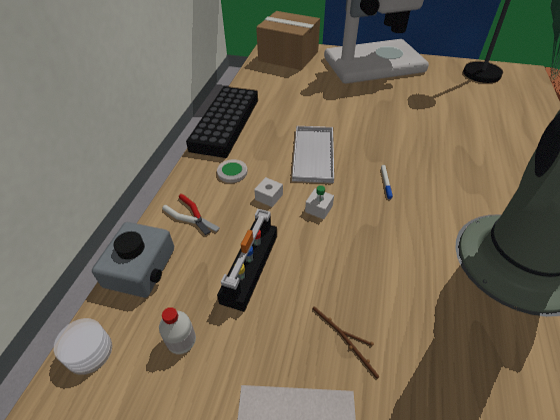

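Run:
```python
import cv2,numpy as np
t=cv2.imread("pics/top0.png");s=cv2.imread("pics/side0.png")
a=cv2.resize(t[165:270,175:355],(800,467),interpolation=cv2.INTER_CUBIC)
cv2.imwrite("pics/tc.png",a)
b=cv2.resize(s[170:310,210:340],(557,600),interpolation=cv2.INTER_CUBIC)
cv2.imwrite("pics/sc.png",b)
```

Create h.py:
```python
import numpy as np,cv2
from scipy.spatial.transform import Rotation as R
from workcell import bot, cams
def cam(n):
    c=cams.calibration(n); f=210/np.tan(np.radians(c["vfov"]/2))
    return c,f,R.from_euler("xyz",c["attitude"]).as_matrix()
def ray(n,p):
    c,f,M=cam(n); d=M@np.array([(p[0]-c["cx"])/f,(p[1]-c["cy"])/f,1]); return c["eye"],d/np.linalg.norm(d)
def onz(n,p,z):
    e,d=ray(n,p); return e+d*(z-e[2])/d[2]
def proj(n,P):
    c,f,M=cam(n); q=M.T@(np.asarray(P)-c["eye"]); return np.array([c["cx"]+f*q[0]/q[2],c["cy"]+f*q[1]/q[2]])
def tri(pt,ps):
    e,d=ray("top",pt); g,k=ray("side",ps)
    t=np.linalg.lstsq(np.c_[d,-k],g-e,rcond=None)[0]
    a=e+d*t[0]; b=g+k*t[1]; return (a+b)/2,np.linalg.norm(a-b)
def blobs(img,lo,hi,amin=8):
    m=cv2.inRange(cv2.cvtColor(img,cv2.COLOR_BGR2HSV),np.array(lo),np.array(hi))
    n,l,s,c=cv2.connectedComponentsWithStats(m)
    return [(s[i].tolist(),c[i].round(1)) for i in range(1,n) if s[i][4]>=amin],m,l
```

Run:
```python
import sys;sys.path.insert(0,'.')
from h import *
for n in("top","side"):
    im=cv2.imread(f"pics/{n}0.png")
    for k,lo,hi in(("orange",(8,190,120),(17,255,255)),("green",(50,120,60),(85,255,255)),("red",(0,150,60),(6,255,255)),("white",(0,0,150),(179,45,255)),("black",(0,0,0),(179,255,28))):
        b,_,_=blobs(im,lo,hi)
        print(n,k,[(x[0],x[1].tolist()) for x in b if x[0][4]<9000][:14])
```

```text
top orange [([219, 188, 20, 5, 90], [229.1, 189.9])]
top green [([345, 128, 22, 22, 380], [355.3, 138.6]), ([324, 240, 9, 9, 61], [327.7, 243.9])]
top red [([275, 101, 29, 34, 237], [290.1, 118.5]), ([135, 151, 13, 13, 124], [141.0, 156.9]), ([247, 197, 8, 4, 23], [251.0, 198.1])]
top white [([107, 83, 38, 36, 1021], [125.4, 100.3]), ([272, 93, 13, 39, 189], [276.3, 111.2]), ([122, 119, 9, 1, 9], [126.0, 119.0]), ([339, 123, 34, 33, 386], [356.1, 139.2]), ([142, 155, 16, 18, 200], [150.0, 164.3]), ([316, 175, 28, 26, 444], [329.4, 187.4]), ([188, 187, 29, 8, 131], [200.1, 190.9]), ([268, 188, 7, 2, 9], [271.6, 188.2]), ([240, 191, 32, 8, 161], [256.7, 193.8]), ([362, 190, 98, 19, 107], [410.7, 199.1]), ([363, 193, 109, 62, 4148], [413.4, 223.0]), ([267, 200, 8, 1, 8], [270.5, 200.0]), ([465, 210, 3, 10, 10], [466.0, 214.5]), ([469, 225, 3, 10, 10], [470.0, 229.5])]
top black [([374, 71, 140, 55, 4065], [441.5, 100.8]), ([193, 79, 24, 26, 424], [204.5, 92.0]), ([190, 121, 12, 9, 79], [195.2, 125.2]), ([194, 184, 73, 8, 196], [231.2, 187.5]), ([187, 190, 90, 24, 1172], [231.2, 204.6]),
[... 924 characters left out ...]
 11, 15, 72], [311.8, 195.8]), ([318, 192, 16, 17, 127], [325.6, 200.0]), ([163, 205, 34, 15, 110], [178.5, 213.0])]
side black [([360, 0, 19, 15, 238], [369.2, 6.2]), ([499, 3, 8, 18, 23], [502.2, 11.3]), ([384, 11, 26, 22, 421], [397.0, 20.8]), ([494, 27, 3, 8, 12], [495.4, 31.0]), ([485, 53, 3, 8, 9], [486.1, 56.9]), ([463, 62, 39, 21, 598], [482.3, 72.1]), ([206, 87, 21, 26, 56], [215.2, 100.2]), ([186, 88, 71, 70, 1623], [222.3, 128.4]), ([535, 113, 25, 64, 981], [547.7, 147.3]), ([218, 218, 58, 93, 1624], [249.5, 271.5]), ([251, 222, 4, 8, 9], [252.6, 225.2]), ([491, 225, 69, 52, 314], [516.6, 258.6]), ([114, 232, 30, 27, 566], [128.9, 245.4]), ([227, 249, 14, 27, 36], [234.1, 262.1])]
```

View pics/tc.png

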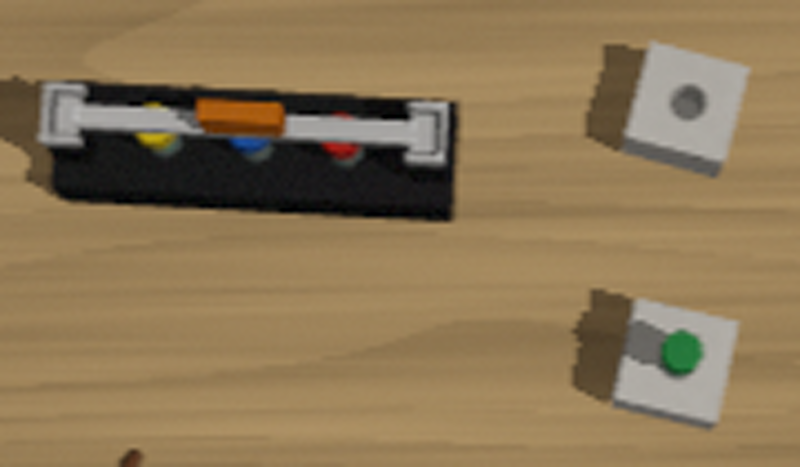

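View pics/sc.png

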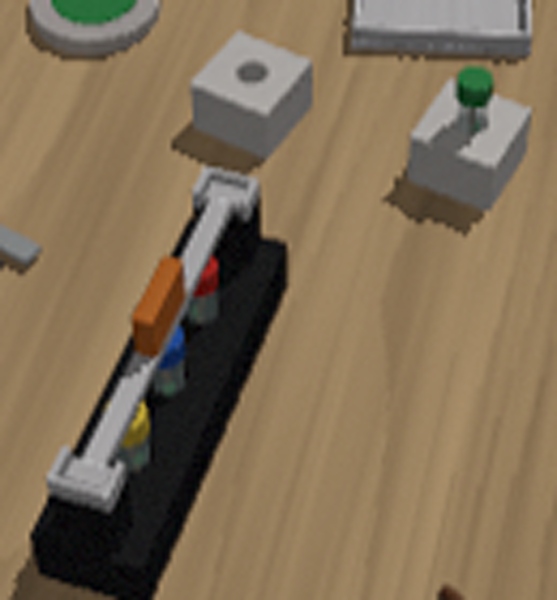

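Run:
```python
from h import *
T=lambda p:(175+p[0]/4.444-.4,165+p[1]/4.444-.4); S=lambda p:(210+p[0]/4.2846-.4,170+p[1]/4.2846-.4)
P={"hole":((688,102),(253,72)),"saddleL":((62.5,114),(87,475)),"saddleR":((429,131),(227,190)),"tabL":((197,99),(135,311)),"tabR":((284,104),(176,258)),
"green":((682,350),(475,84)),"blkcornerTop_far":((651,40),(192,88)),"blkright":((748,68),(240,34)),"blknear":((720,165),(312,72)),"blkleft":((625,148),(266,112))}
for k,(a,b) in P.items(): print(k,*[np.round(x,4) for x in tri(T(a),S(b))])
# refined: hole by dark centroid on plane
im=cv2.imread("pics/top0.png"); g=cv2.cvtColor(im,cv2.COLOR_BGR2GRAY)
for n,(x0,y0,x1,y1) in (("top",(321,180,339,196)),("side",(262,180,276,192))):
    g=cv2.cvtColor(cv2.imread(f"pics/{n}0.png"),cv2.COLOR_BGR2GRAY)[y0:y1,x0:x1].astype(float)
    w=np.clip(np.median(g)-15-g,0,None); yy,xx=np.mgrid[y0:y1,x0:x1]; p=((w*xx).sum()/w.sum(),(w*yy).sum()/w.sum())
    print(n,p,onz(n,p,.04).round(4))
# tray corners
for n in("top","side"):
    b,m,l=blobs(cv2.imread(f"pics/{n}0.png"),(0,0,150),(179,45,255),1000)
    for s,c in b:
        if (n=="top" and 350<c[0]<480) or (n=="side" and 290<c[0]<330):
            mm=(l==l[int(c[1]),int(c[0])]).astype(np.uint8); r=cv2.minAreaRect(cv2.findNonZero(mm)); print(n,r); print(np.array([onz(n,p,.004) for p in cv2.boxPoints(r)]).round(3), onz(n,r[0],.004).round(4))
```

```text
hole [ 0.6346 -0.0601  0.0394] 0.0002
saddleL [0.6225 0.274  0.0883] 0.0002
saddleR [0.6094 0.0811 0.0866] 0.0011
tabL [0.6207 0.1986 0.1213] 0.0005
tabR [0.6165 0.1546 0.1129] 0.0058
green [ 0.4933 -0.0489  0.0721] 0.0005
blkcornerTop_far [ 0.6704 -0.0414  0.0351] 0.0022
blkright [ 0.6532 -0.094   0.0378] 0.001
blknear [ 0.6006 -0.0771  0.0314] 0.0003
blkleft [ 0.6126 -0.0243  0.0423] 0.0074
top (np.float64(329.60077383046075), np.float64(187.4621878297573)) [ 0.6348 -0.0605  0.04  ]
side (np.float64(268.47741147741147), np.float64(186.35531135531136)) [ 0.6349 -0.0596  0.04  ]
top ((416.73748779296875, 223.1214599609375), (45.9827995300293, 101.78897094726562), 79.2156982421875)
[[ 0.584 -0.144  0.004]
 [ 0.628 -0.396  0.004]
 [ 0.514 -0.407  0.004]
 [ 0.471 -0.159  0.004]] [ 0.5487 -0.2759  0.004 ]
side ((312.25189208984375, 154.20660400390625), (37.44288635253906, 44.95752716064453), 2.4895527362823486)
[[ 0.59  -0.155  0.004]
 [ 0.633 -0.371  0.004]
 [ 0.512 -0.391  0.004]
 [ 0.483 -0.174  0.004]] [ 0.5529 -0.2659  0.004 ]
side ((296.5, 402.0), (117.0, 34.0), 0.0)
[[0.539 0.494 0.004]
 [0.558 0.439 0.004]
 [0.345 0.384 0.004]
 [0.338 0.442 0.004]] [0.4445 0.4404 0.004 ]
```

Add to h.py:
```python
def delta(p,yaw):
    s=bot.observe(); M=R.from_euler("xyz",s["tool_rot"]); G=R.from_euler("xyz",[np.pi,0,yaw])
    print("pos",s["position"].round(4),"rpy",s["tool_rot"].round(4),"w",round(s["grip_width"],4),"ff",round(s["finger_force"],2),"t",s["clock"])
    print("d",(M.inv().apply(np.array(p)-s["position"])).round(4),"rv",(M.inv()*G).as_rotvec().round(4))
```

Run:
```python
from h import *
c=[]
for a,b in (((360,208),(292,179)),((459,191),(299,128)),((470,236),(332,127)),((371,254),(333.5,179))):
    p,e=tri(a,b); c.append(p); print(p.round(4),round(e,4),onz("top",a,.018).round(4))
print(np.mean(c,0))
delta([.616,.1776,.2],1.503)
```

```text
[ 0.5879 -0.137   0.0082] 0.0016 [ 0.5867 -0.1355  0.018 ]
[ 0.6241 -0.3856  0.0082] 0.0061 [ 0.6249 -0.3822  0.018 ]
[ 0.513  -0.398   0.0204] 0.0023 [ 0.5122 -0.3989  0.018 ]
[ 0.472  -0.1568  0.0159] 0.002 [ 0.4728 -0.1565  0.018 ]
[ 0.54924709 -0.26936802  0.01318489]
pos [0.1671 0.602  0.2308] rpy [-3.1407e+00  1.0000e-04  2.8708e+00] w 0.0855 ff 0.0 t 0.1
d [-0.546  -0.2888  0.0311] rv [-7.0000e-04  7.0000e-04  1.3678e+00]
```

Units first: turns go in shares of 2 rad. So 0.137 rad / 2 = 0.0685.

step_hand:
  ticks:
    - [[0.05, -0.055, -0.029, 0.003, 0, 0, 0.0685], [0.05, -0.11, -0.058, 0.006, 0, 0, 0.137], [0.05, -0.165, -0.087, 0.009, 0, 0, 0.205], [0.05, -0.22, -0.116, 0.012, 0, 0, 0.2735], [0.05, -0.273, -0.144, 0.015, 0, 0, 0.342]]
  squeeze: 30

```text
clock: 0.72
position: [0.3929, 0.3887, 0.2162]
tool_rot: [-3.142, 0.0, 2.182]
force: [0.9, 0.1, 0.3]
grip_width: 0.0504
finger_force: 0.0
```

```bash
python3 -c "
from h import *
delta([.616,.1776,.2],1.503)"
```

```text
pos [0.3929 0.3887 0.2162] rpy [-3.1415e+00  1.0000e-04  2.1822e+00] w 0.0504 ff 0.0 t 0.725
d [-0.3009  0.0615  0.0162] rv [-1.000e-04  1.000e-04  6.792e-01]
```

In the tool's units: 0.679 rad / 2 = 0.3395.

step_hand:
  ticks:
    - [[0.05, -0.06, 0.012, 0.003, 0, 0, 0.068], [0.05, -0.12, 0.025, 0.006, 0, 0, 0.136], [0.05, -0.18, 0.037, 0.009, 0, 0, 0.204], [0.05, -0.24, 0.049, 0.012, 0, 0, 0.272], [0.05, -0.301, 0.0615, 0.016, 0, 0, 0.3395]]

```text
clock: 1.35
position: [0.6169, 0.1789, 0.2001]
tool_rot: [-3.141, -0.0, 1.504]
force: [0.6, 0.4, 0.2]
grip_width: 0.0499
finger_force: 0.0
```

step_hand:
  ticks:
    - [[0.05, 0, 0, 0, 0, 0, 0], [0.05, 0, 0, 0, 0, 0, 0]]

```text
clock: 1.6
position: [0.6154, 0.1805, 0.1998]
tool_rot: [-3.141, 0.0, 1.508]
force: [-0.4, 0.7, -0.3]
grip_width: 0.0498
finger_force: 0.0
```

Run:
```python
from h import *
delta([.616,.1776,.092],1.503)
for n in("top","side"):
    im=cams.grab_frame(n); cv2.imwrite(f"pics/{n}1.png",im)
a=cv2.imread("pics/side1.png")[120:320,180:360]; b=cv2.imread("pics/top1.png")[150:250,170:350]
cv2.imwrite("pics/v1.png",np.hstack([cv2.resize(a,(450,500),interpolation=2),cv2.resize(np.vstack([b,b*0]),(350,389),interpolation=2) if 0 else cv2.copyMakeBorder(cv2.resize(b,(350,194),interpolation=2),0,306,0,0,0)]))
```

```text
pos [0.6154 0.1805 0.1998] rpy [-3.1406e+00  1.0000e-04  1.5082e+00] w 0.0498 ff 0.0 t 1.6
d [-0.0028  0.0009  0.1078] rv [-0.001   0.0001  0.0052]
```

View pics/v1.png

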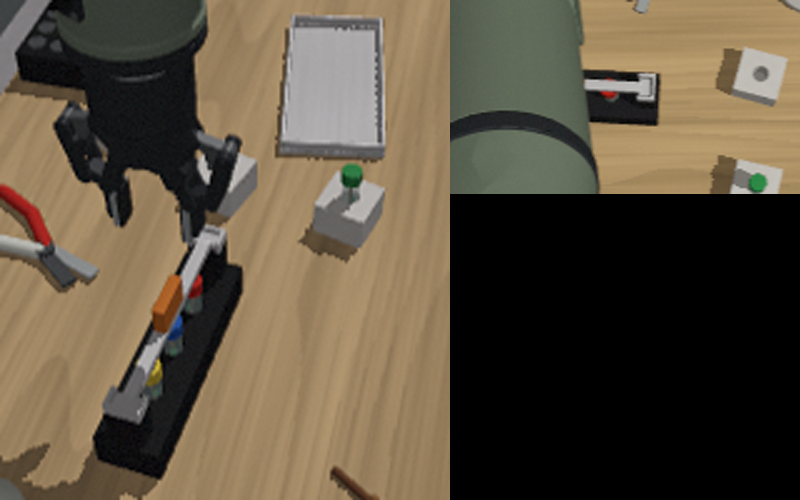

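The view shows the open fingers above the bar, either side of the tab (side crop ~ (165,300)); nothing in the way. Descending.

In the tool's units: 0.005 rad / 2 = 0.0025.

step_hand:
  ticks:
    - [[0.05, -0.003, 0.001, 0.05, 0, 0, 0.0025], [0.05, -0.003, 0.001, 0.09, 0, 0, 0.0025], [0.05, -0.003, 0.001, 0.109, 0, 0, 0.0025], [0.05, -0.003, 0.001, 0.109, 0, 0, 0.0025]]

```text
clock: 2.2
position: [0.6161, 0.1777, 0.0909]
tool_rot: [-3.14, 0.0, 1.504]
force: [0.1, 0.0, 0.0]
grip_width: 0.0498
finger_force: 0.0
```

step_hand:
  ticks:
    - [[0.0, 0, 0, 0, 0, 0, 0], [0.0, 0, 0, 0, 0, 0, 0], [0.0, 0, 0, 0, 0, 0, 0], [0.0, 0, 0, 0, 0, 0, 0], [0.0, 0, 0, 0, 0, 0, 0]]
  squeeze: 30

```text
clock: 2.82
position: [0.6172, 0.1775, 0.0927]
tool_rot: [3.14, -0.001, 1.503]
force: [-1.9, 0.2, 8.2]
grip_width: 0.0116
finger_force: 31.8
```

step_hand:
  ticks:
    - [[0.0, 0, 0, -0.01, 0, 0, 0], [0.0, 0, 0, -0.025, 0, 0, 0], [0.0, 0, 0, -0.05, 0, 0, 0], [0.0, 0, 0, -0.1, 0, 0, 0], [0.0, 0, 0, -0.12, 0, 0, 0]]
  squeeze: 40

```text
clock: 3.45
position: [0.6176, 0.1772, 0.2153]
tool_rot: [3.138, -0.002, 1.502]
force: [-0.1, 0.3, -1.3]
grip_width: 0.0112
finger_force: 39.3
```

step_hand:
  ticks:
    - [[0.0, 0, 0, 0, 0, 0, 0], [0.0, 0, 0, 0, 0, 0, 0]]

```text
clock: 3.7
position: [0.6162, 0.1772, 0.2108]
tool_rot: [-3.141, 0.0, 1.503]
force: [-0.4, 0.0, -1.1]
grip_width: 0.0114
finger_force: 39.3
```

Run:
```python
from h import *
delta([.549,-.269,.21],1.729)
for n in("top","side"):
    im=cams.grab_frame(n); cv2.imwrite(f"pics/{n}2.png",im)
```

```text
pos [0.6162 0.1772 0.2108] rpy [-3.1408e+00  2.0000e-04  1.5029e+00] w 0.0114 ff 39.27 t 3.7
d [-0.4498 -0.0368  0.0009] rv [-8.000e-04  2.000e-04 -2.261e-01]
```

View pics/side2.png

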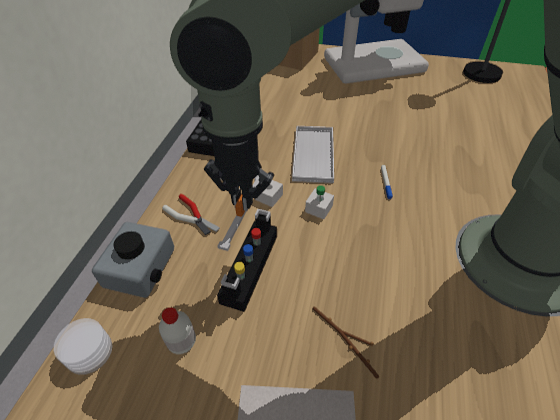

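Run:
```python
from h import *
for P in ([.6162,.177,.2],[.623,.277,.203],[.61,.077,.203]): print(proj("side",P).round(1),proj("top",P).round(1))
a=cv2.imread("pics/side2.png")[160:270,190:300]
cv2.imwrite("pics/v2.png",cv2.resize(a,(600,600),interpolation=2))
```

```text
[243.2 209.7] [224.1 179.7]
[222.4 247.3] [176.6 177.2]
[260.3 176. ] [271.4 181.3]
```

View pics/v2.png

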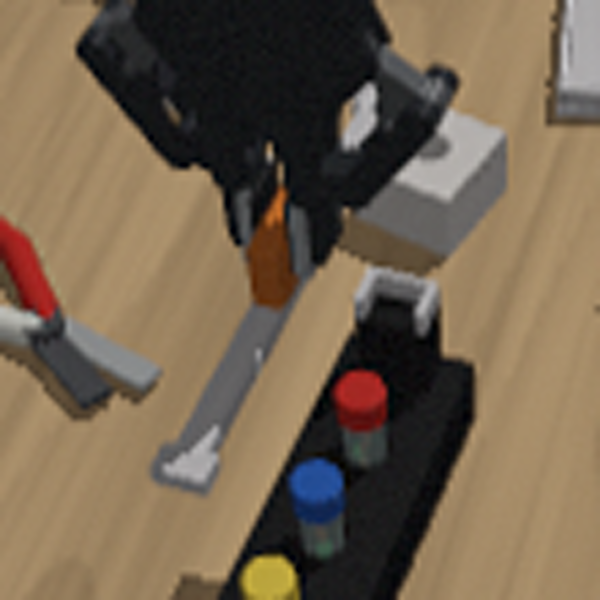

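The bar is held level, its near end at side pixel (224,246) against a predicted (222,247). Carry it to the tray.

In the tool's units: -0.113 rad / 2 = -0.0565.

step_hand:
  ticks:
    - [[0.0, -0.045, -0.004, 0, 0, 0, -0.0115], [0.0, -0.09, -0.008, 0, 0, 0, -0.0225], [0.0, -0.135, -0.011, 0, 0, 0, -0.034], [0.0, -0.18, -0.015, 0, 0, 0, -0.045], [0.0, -0.225, -0.019, 0, 0, 0, -0.0565]]

```text
clock: 4.42
position: [0.5817, -0.0474, 0.2106]
tool_rot: [-3.14, 0.0, 1.616]
force: [1.9, -0.1, -0.7]
grip_width: 0.0109
finger_force: 39.3
```

step_hand:
  ticks:
    - [[0.0, -0.045, 0.001, 0, 0, 0, -0.0115], [0.0, -0.09, 0.002, 0, 0, 0, -0.0225], [0.0, -0.135, 0.003, 0, 0, 0, -0.034], [0.0, -0.18, 0.004, 0, 0, 0, -0.045], [0.0, -0.21, 0.005, 0, 0, 0, -0.0565]]

```text
clock: 5.05
position: [0.5961, -0.2579, 0.2104]
tool_rot: [-3.14, 0.0, 1.728]
force: [-0.3, 0.9, -1.5]
grip_width: 0.0112
finger_force: 39.3
```

step_hand:
  ticks:
    - [[0.0, 0, 0, 0, 0, 0, 0], [0.0, 0, 0, 0, 0, 0, 0]]

```text
clock: 5.3
position: [0.5966, -0.2548, 0.2105]
tool_rot: [-3.141, -0.001, 1.729]
force: [0.2, 0.8, -1.2]
grip_width: 0.0115
finger_force: 39.2
```

```bash
python3 -c "
from h import *
delta([.549,-.269,.10],1.729)"
```

```text
pos [ 0.5966 -0.2548  0.2105] rpy [-3.1406e+00 -9.0000e-04  1.7288e+00] w 0.0115 ff 39.24 t 5.3
d [-0.0066 -0.0491  0.1106] rv [-0.001  -0.0009 -0.0002]
```

step_hand:
  ticks:
    - [[0.0, -0.0066, -0.025, 0, 0, 0, 0], [0.0, -0.0066, -0.049, 0.04, 0, 0, 0], [0.0, -0.0066, -0.049, 0.09, 0, 0, 0], [0.0, -0.0066, -0.049, 0.13, 0, 0, 0], [0.0, -0.0066, -0.049, 0.13, 0, 0, 0]]

```text
clock: 5.92
position: [0.5482, -0.268, 0.0791]
tool_rot: [-3.138, -0.003, 1.73]
force: [0.5, -0.2, -0.2]
grip_width: 0.0107
finger_force: 39.2
```

Run:
```python
from h import *
delta([.549,-.269,.015],1.729)
for n in("top","side"):
    im=cams.grab_frame(n); cv2.imwrite(f"pics/{n}3.png",im)
a=cv2.imread("pics/side3.png")[90:220,250:380]; b=cv2.imread("pics/top3.png")[160:270,340:490]
cv2.imwrite("pics/v3.png",np.hstack([cv2.resize(a,(400,400),interpolation=2),cv2.copyMakeBorder(cv2.resize(b,(400,293),interpolation=2),0,107,0,0,0)]))
```

```text
pos [ 0.5482 -0.268   0.0791] rpy [-3.1375e+00 -2.7000e-03  1.7299e+00] w 0.0107 ff 39.23 t 5.925
d [-0.0013  0.0009  0.0641] rv [-0.004  -0.0027  0.0009]
```

View pics/v3.png

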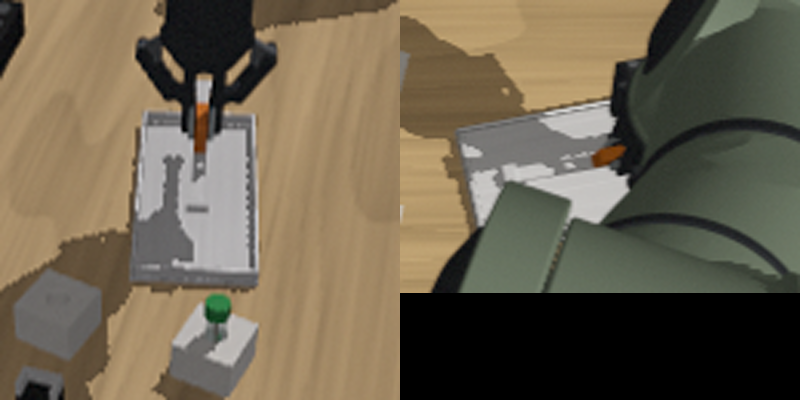

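The bar hangs over the tray's interior (near end at side pixel ≈(314,158)), aligned with its walls. Lower it.

step_hand:
  ticks:
    - [[0.0, -0.001, 0.001, 0.025, 0, 0, 0], [0.0, -0.001, 0.001, 0.045, 0, 0, 0], [0.0, -0.001, 0.001, 0.055, 0, 0, 0], [0.0, -0.001, 0.001, 0.055, 0, 0, 0]]

```text
clock: 6.52
position: [0.5505, -0.2705, 0.0262]
tool_rot: [-3.141, -0.0, 1.729]
force: [-0.3, -0.1, -1.1]
grip_width: 0.0111
finger_force: 39.3
```

step_hand:
  ticks:
    - [[0.0, 0, 0, 0.003, 0, 0, 0], [0.0, 0, 0, 0.006, 0, 0, 0], [0.0, 0, 0, 0.006, 0, 0, 0]]

```text
clock: 6.9
position: [0.5506, -0.2706, 0.0203]
tool_rot: [-3.142, -0.0, 1.729]
force: [-0.1, 0.4, -0.9]
grip_width: 0.0111
finger_force: 39.3
```

step_hand:
  ticks:
    - [[0.0, 0, 0, 0.001, 0, 0, 0], [0.0, 0, 0, 0.002, 0, 0, 0], [0.0, 0, 0, 0.003, 0, 0, 0], [0.0, 0, 0, 0.003, 0, 0, 0]]

```text
clock: 7.4
position: [0.5506, -0.2706, 0.0172]
tool_rot: [-3.142, -0.0, 1.729]
force: [-0.3, 0.8, -1.3]
grip_width: 0.0112
finger_force: 39.3
```

step_hand:
  ticks:
    - [[0.0, 0, 0, 0.001, 0, 0, 0], [0.0, 0, 0, 0.002, 0, 0, 0], [0.0, 0, 0, 0.002, 0, 0, 0]]

```text
clock: 7.78
position: [0.5507, -0.2706, 0.0167]
tool_rot: [3.141, -0.0, 1.729]
force: [-8.4, 4.7, 27.5]
grip_width: 0.0112
finger_force: 43.3
```

Touched down. Relieve slightly, then open.

step_hand:
  ticks:
    - [[0.0, 0, 0, -0.001, 0, 0, 0], [0.0, 0, 0, -0.001, 0, 0, 0]]

```text
clock: 8.02
position: [0.5508, -0.2707, 0.0167]
tool_rot: [3.141, 0.0, 1.729]
force: [-1.8, 2.1, 9.3]
grip_width: 0.0111
finger_force: 41.0
```

step_hand:
  ticks:
    - [[0.035, 0, 0, -0.001, 0, 0, 0], [0.035, 0, 0, -0.001, 0, 0, 0], [0.035, 0, 0, -0.001, 0, 0, 0], [0.035, 0, 0, -0.04, 0, 0, 0], [0.035, 0, 0, -0.08, 0, 0, 0]]

```text
clock: 8.65
position: [0.5502, -0.2705, 0.0969]
tool_rot: [-3.141, -0.0, 1.729]
force: [0.8, 0.3, 0.0]
grip_width: 0.035
finger_force: 0.0
```

step_hand:
  ticks:
    - [[0.05, 0, 0, -0.06, 0, 0, 0], [0.05, 0, 0, -0.12, 0, 0, 0], [0.05, 0, 0, -0.12, 0, 0, 0]]

```text
clock: 9.02
position: [0.5523, -0.2716, 0.2208]
tool_rot: [3.135, 0.003, 1.729]
force: [0.4, -0.4, -0.8]
grip_width: 0.0501
finger_force: 0.0
```

Run:
```python
from h import *
for n in("top","side"):
    im=cams.grab_frame(n); cv2.imwrite(f"pics/{n}4.png",im)
    for k,lo,hi in(("orange",(8,190,120),(17,255,255)),("red",(0,150,60),(6,255,255)),("blue",(105,150,60),(125,255,255)),("yellow",(22,150,80),(32,255,255))):
        b,_,_=blobs(im,lo,hi)
        print(n,k,[(x[0],x[1].tolist()) for x in b if x[0][4]<400][:14])
delta([.613,.1277,.2],1.503)
a=cv2.imread("pics/side4.png")[100:320,200:380]; b=cv2.imread("pics/top4.png")[160:270,180:490]
cv2.imwrite("pics/v4.png",np.hstack([cv2.resize(a,(360,440),interpolation=2),cv2.copyMakeBorder(cv2.resize(b,(440,156),interpolation=2),0,284,0,0,0)]))
```

```text
top orange [([409, 217, 17, 8, 89], [416.9, 220.7])]
top red [([275, 101, 29, 34, 235], [290.2, 118.4]), ([135, 151, 13, 13, 124], [141.0, 156.9]), ([247, 190, 10, 11, 78], [251.3, 195.0])]
top blue [([226, 189, 10, 10, 76], [230.1, 193.6])]
top yellow [([204, 188, 11, 11, 87], [209.1, 192.7])]
side orange [([312, 142, 3, 8, 23], [313.0, 145.6])]
side red [([179, 194, 22, 24, 167], [190.1, 204.9]), ([251, 228, 10, 11, 87], [255.7, 233.0]), ([162, 308, 16, 16, 200], [169.5, 315.2])]
side blue [([344, 0, 2, 7, 9], [344.7, 3.4]), ([337, 10, 9, 36, 149], [340.6, 31.0]), ([386, 186, 6, 13, 61], [388.5, 191.9]), ([243, 244, 10, 12, 94], [247.7, 249.7])]
side yellow [([234, 262, 11, 12, 110], [239.1, 267.3])]
pos [ 0.5507 -0.2705  0.2166] rpy [3.1408e+00 2.0000e-04 1.7290e+00] w 0.0499 ff 0.0 t 9.125
d [0.3834 0.1242 0.0166] rv [8.00e-04 1.00e-04 2.26e-01]
```

View pics/v4.png

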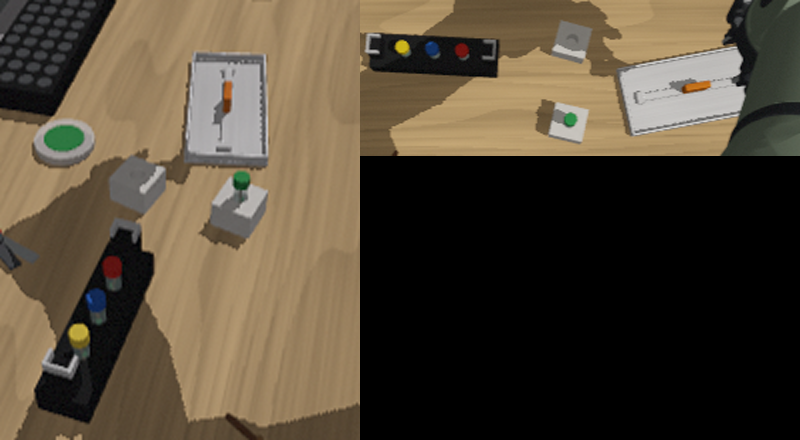

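The bar lies flat in the tray, tab up, red cap at top (251,195) and side (256,233). Locate it.

Run:
```python
from h import *
P={"red":((251.3,195.0),(255.7,233.0)),"blue":((230.1,193.6),(247.7,249.7)),"yel":((209.1,192.7),(239.1,267.3))}
for k,(a,b) in P.items():
    p,e=tri(a,b); print(k,p.round(4),round(e,4))
    # bias: centroid of projected cap outline (hull) for cap at p_xy
    t=np.linspace(0,2*np.pi,40)
    q=np.array([p[0],p[1]])
    for _ in range(4):
        c=[]
        for n in("top","side"):
            h=cv2.convexHull(np.array([proj(n,[q[0]+.011*np.cos(u),q[1]+.011*np.sin(u),z]) for u in t for z in(.062,.078)],np.float32))
            m=cv2.moments(h); c.append((m["m10"]/m["m00"],m["m01"]/m["m00"]))
        r=tri(*c)[0]; q=q+(p-r)[:2]
    print("  corrected",q.round(4),"z bias",(p-r)[2].round(4))
delta([.613,.1277,.2],1.503)
```

```text
red [0.6124 0.1286 0.0709] 0.0001
  corrected [0.6124 0.1285] z bias 0.0008
blue [0.6163 0.1788 0.0709] 0.0009
  corrected [0.6163 0.1788] z bias 0.0009
yel [0.6196 0.2286 0.0718] 0.0004
  corrected [0.6195 0.2286] z bias 0.0017
pos [ 0.5507 -0.2705  0.2166] rpy [3.1408e+00 2.0000e-04 1.7290e+00] w 0.0499 ff 0.0 t 9.125
d [0.3834 0.1242 0.0166] rv [8.00e-04 1.00e-04 2.26e-01]
```

In the tool's units: 0.15 rad / 2 = 0.075.

step_hand:
  ticks:
    - [[0.05, 0.05, 0.016, 0, 0, 0, 0.015], [0.05, 0.1, 0.032, 0, 0, 0, 0.03], [0.05, 0.15, 0.048, 0, 0, 0, 0.045], [0.05, 0.2, 0.065, 0.005, 0, 0, 0.06], [0.05, 0.25, 0.081, 0.01, 0, 0, 0.075]]

```text
clock: 9.75
position: [0.5908, -0.0092, 0.2048]
tool_rot: [-3.14, 0.0, 1.578]
force: [0.7, -1.3, 0.0]
grip_width: 0.0501
finger_force: 0.0
```

```bash
python3 -c "
from h import *
delta([.6124,.1285,.2],1.503)"
```

```text
pos [ 0.5908 -0.0092  0.2048] rpy [-3.1395e+00  3.0000e-04  1.5778e+00] w 0.0501 ff 0.0 t 9.75
d [0.1375 0.0226 0.0047] rv [-0.002   0.0004  0.0748]
```

In the tool's units: 0.075 rad / 2 = 0.0375.

step_hand:
  ticks:
    - [[0.05, 0.05, 0.0075, 0, 0, 0, 0.0125], [0.05, 0.1, 0.015, 0, 0, 0, 0.025], [0.05, 0.1375, 0.0226, 0.005, 0, 0, 0.0375], [0.05, 0.1375, 0.0226, 0.005, 0, 0, 0.0375], [0.05, 0.1375, 0.0226, 0.005, 0, 0, 0.0375]]

```text
clock: 10.38
position: [0.6123, 0.1258, 0.2002]
tool_rot: [-3.14, 0.001, 1.503]
force: [0.2, -1.1, 0.1]
grip_width: 0.0502
finger_force: 0.0
```

```bash
python3 -c "
from h import *
delta([.6124,.1285,.053],1.503)"
```

```text
pos [0.6123 0.1258 0.2002] rpy [-3.1400e+00  1.3000e-03  1.5035e+00] w 0.0502 ff 0.0 t 10.375
d [0.0029 0.0002 0.1472] rv [-0.0016  0.0013  0.0005]
```

step_hand:
  ticks:
    - [[0.05, 0.002, 0, 0.05, 0, 0, 0], [0.05, 0.002, 0, 0.1, 0, 0, 0], [0.05, 0.002, 0, 0.135, 0, 0, 0], [0.05, 0.002, 0, 0.147, 0, 0, 0], [0.05, 0.002, 0, 0.147, 0, 0, 0]]

```text
clock: 11.0
position: [0.613, 0.1278, 0.0544]
tool_rot: [-3.141, 0.0, 1.503]
force: [-0.0, 1.1, 1.0]
grip_width: 0.0502
finger_force: 0.0
```

step_hand:
  ticks:
    - [[0.05, 0, 0, 0, 0, 0, 0]]

```text
clock: 11.12
position: [0.6137, 0.1285, 0.0558]
tool_rot: [3.14, -0.001, 1.503]
force: [0.2, 0.4, 0.4]
grip_width: 0.05
finger_force: 0.0
```

```bash
python3 -c "
from h import *
delta([.6124,.1285,.052],1.503)"
```

```text
pos [0.6137 0.1285 0.0558] rpy [ 3.1398e+00 -6.0000e-04  1.5033e+00] w 0.05 ff 0.0 t 11.125
d [-0.0001 -0.0013  0.0038] rv [ 0.0018 -0.0006  0.0003]
```

step_hand:
  ticks:
    - [[0.05, 0, -0.001, 0.002, 0, 0, 0], [0.0, 0, -0.001, 0.002, 0, 0, 0], [0.0, 0, -0.001, 0.002, 0, 0, 0], [0.0, 0, -0.001, 0.002, 0, 0, 0], [0.0, 0, -0.001, 0.002, 0, 0, 0]]
  squeeze: 25

```text
clock: 11.75
position: [0.6122, 0.1289, 0.0527]
tool_rot: [3.141, -0.0, 1.504]
force: [-1.0, -0.1, 5.9]
grip_width: 0.0209
finger_force: 24.4
```

step_hand:
  ticks:
    - [[0.0, 0, 0, 0, 0, 0, 0], [0.0, 0, 0, 0, 0, 0, 0]]

```text
clock: 12.0
position: [0.6121, 0.1289, 0.0527]
tool_rot: [3.141, -0.0, 1.504]
force: [-1.3, 0.6, 6.9]
grip_width: 0.021
finger_force: 24.4
```

step_hand:
  ticks:
    - [[0.0, 0, 0, -0.01, 0, 0, 0], [0.0, 0, 0, -0.03, 0, 0, 0], [0.0, 0, 0, -0.07, 0, 0, 0], [0.0, 0, 0, -0.11, 0, 0, 0], [0.0, 0, 0, -0.14, 0, 0, 0]]

```text
clock: 12.62
position: [0.6123, 0.1287, 0.1955]
tool_rot: [3.14, -0.001, 1.504]
force: [-0.3, 0.4, -0.8]
grip_width: 0.0212
finger_force: 24.5
```

step_hand:
  ticks:
    - [[0.0, 0, 0, 0, 0, 0, 0], [0.0, 0, 0, 0, 0, 0, 0]]

```text
clock: 12.88
position: [0.6117, 0.1288, 0.1926]
tool_rot: [3.142, -0.0, 1.504]
force: [-0.4, 0.5, -0.9]
grip_width: 0.0212
finger_force: 24.5
```

Run:
```python
from h import *
for n in("top","side"):
    im=cams.grab_frame(n); cv2.imwrite(f"pics/{n}5.png",im)
delta([.6348,-.0597,.19],1.503)
print(proj("side",[.6122,.1287,.148]),proj("side",[.6122,.1287,.21]))
a=cv2.imread("pics/side5.png")[150:310,190:340]
cv2.imwrite("pics/v5.png",cv2.resize(a,(562,600),interpolation=2))
```

```text
pos [0.6115 0.1287 0.1918] rpy [-3.1405e+00  4.0000e-04  1.5038e+00] w 0.0207 ff 24.55 t 12.975
d [-0.1864  0.0359  0.0018] rv [-0.0011  0.0004  0.0008]
[253.82627978 210.44635259] [252.04581122 189.87926204]
```

View pics/v5.png

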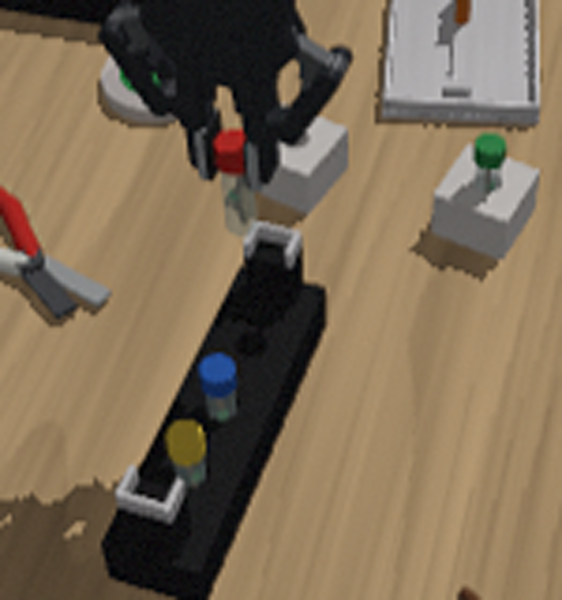

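The red vial hangs upright in the pads, foot at side pixel (254,212), as predicted. Move over the empty block.

step_hand:
  ticks:
    - [[0.0, -0.04, 0.008, 0, 0, 0, 0], [0.0, -0.08, 0.016, 0, 0, 0, 0], [0.0, -0.12, 0.024, 0, 0, 0, 0], [0.0, -0.16, 0.032, 0, 0, 0, 0], [0.0, -0.1864, 0.0359, 0.002, 0, 0, 0]]

```text
clock: 13.6
position: [0.6349, -0.0619, 0.1897]
tool_rot: [-3.141, 0.001, 1.502]
force: [-0.5, 0.6, -1.1]
grip_width: 0.021
finger_force: 24.5
```

step_hand:
  ticks:
    - [[0.0, 0, 0, 0, 0, 0, 0], [0.0, 0, 0, 0, 0, 0, 0], [0.0, 0, 0, 0, 0, 0, 0], [0.0, 0, 0, 0, 0, 0, 0]]

```text
clock: 14.1
position: [0.6353, -0.0588, 0.1903]
tool_rot: [-3.142, -0.0, 1.505]
force: [-0.4, -0.1, -0.5]
grip_width: 0.0208
finger_force: 24.6
```

```bash
python3 -c "
from h import *
delta([.6348,-.0597,.10],1.503)"
```

```text
pos [ 0.6353 -0.0588  0.1903] rpy [-3.1415e+00 -2.0000e-04  1.5048e+00] w 0.0208 ff 24.55 t 14.1
d [-0.0009 -0.0004  0.0903] rv [-0.0001 -0.0002  0.0018]
```

step_hand:
  ticks:
    - [[0.0, -0.0009, -0.0004, 0.03, 0, 0, 0], [0.0, -0.0009, -0.0004, 0.06, 0, 0, 0], [0.0, -0.0009, -0.0004, 0.085, 0, 0, 0], [0.0, -0.0009, -0.0004, 0.095, 0, 0, 0], [0.0, -0.0009, -0.0004, 0.095, 0, 0, 0]]

```text
clock: 14.72
position: [0.6348, -0.0603, 0.0953]
tool_rot: [-3.141, 0.0, 1.504]
force: [-0.1, 0.0, -0.0]
grip_width: 0.0207
finger_force: 24.6
```

step_hand:
  ticks:
    - [[0.0, 0, 0, 0, 0, 0, 0], [0.0, 0, 0, 0, 0, 0, 0], [0.0, 0, 0, 0, 0, 0, 0], [0.0, 0, 0, 0, 0, 0, 0]]

```text
clock: 15.22
position: [0.6349, -0.0605, 0.0955]
tool_rot: [3.141, -0.0, 1.504]
force: [-0.2, -0.0, -0.3]
grip_width: 0.0214
finger_force: 24.6
```

Run:
```python
from h import *
for n in("top","side"):
    im=cams.grab_frame(n); cv2.imwrite(f"pics/{n}6.png",im)
    b,_,_=blobs(im,(0,150,60),(6,255,255)); print(n,[(x[0],x[1].tolist()) for x in b])
delta([.6348,-.0597,.053],1.503)
for z in(.0445,.098,.114): print(proj("side",[.6348,-.06,z]))
a=cv2.imread("pics/side6.png")[140:220,230:310]
cv2.imwrite("pics/v6.png",cv2.resize(a,(560,560),interpolation=2))
```

```text
top [([275, 101, 29, 34, 235], [290.2, 118.4]), ([135, 151, 13, 13, 124], [141.0, 156.9])]
side [([263, 161, 8, 10, 55], [266.6, 165.1]), ([179, 194, 22, 24, 168], [190.2, 204.9]), ([162, 308, 16, 16, 200], [169.4, 315.2])]
pos [ 0.6348 -0.0605  0.0954] rpy [ 3.1415 -0.      1.5038] w 0.0209 ff 24.56 t 15.325
d [ 0.0008 -0.0001  0.0424] rv [ 0.0001 -0.      0.0008]
[268.4922412  185.03812378]
[267.86248988 170.04184633]
[267.66433963 165.3232916 ]
```

View pics/v6.png

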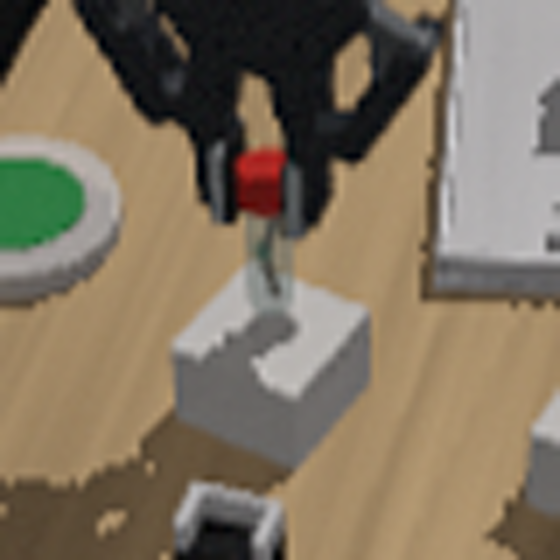

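The vial stands over the hole, its foot at side pixel (268.5,184) as predicted for the hole's axis. Lowering.

step_hand:
  ticks:
    - [[0.0, 0.0005, 0, 0.004, 0, 0, 0], [0.0, 0.0005, 0, 0.008, 0, 0, 0], [0.0, 0.0005, 0, 0.012, 0, 0, 0], [0.0, 0.0005, 0, 0.015, 0, 0, 0], [0.0, 0.0005, 0, 0.015, 0, 0, 0]]

```text
clock: 15.95
position: [0.6347, -0.06, 0.08]
tool_rot: [-3.141, 0.0, 1.504]
force: [-0.2, -0.2, 0.4]
grip_width: 0.0209
finger_force: 24.6
```

step_hand:
  ticks:
    - [[0.0, 0, 0, 0, 0, 0, 0]]

```text
clock: 16.08
position: [0.6349, -0.06, 0.0804]
tool_rot: [3.142, 0.0, 1.504]
force: [0.2, 0.9, -0.4]
grip_width: 0.021
finger_force: 24.6
```

Entering freely (foot ≈ 4 mm below the rim, no force).

step_hand:
  ticks:
    - [[0.0, 0, 0, 0.006, 0, 0, 0], [0.0, 0, 0, 0.012, 0, 0, 0], [0.0, 0, 0, 0.018, 0, 0, 0], [0.0, 0, 0, 0.023, 0, 0, 0], [0.0, 0, 0, 0.023, 0, 0, 0]]

```text
clock: 16.7
position: [0.6346, -0.06, 0.0568]
tool_rot: [-3.141, 0.0, 1.504]
force: [-0.1, 0.2, 0.0]
grip_width: 0.0212
finger_force: 24.6
```

step_hand:
  ticks:
    - [[0.0, 0, 0, 0.002, 0, 0, 0], [0.0, 0, 0, 0.004, 0, 0, 0], [0.0, 0, 0, 0.005, 0, 0, 0], [0.0, 0, 0, 0.005, 0, 0, 0]]

```text
clock: 17.2
position: [0.635, -0.0601, 0.0527]
tool_rot: [3.141, -0.0, 1.504]
force: [-0.4, 0.4, 5.6]
grip_width: 0.021
finger_force: 25.0
```

Seated at TCP z 0.0527, the same height as in the rack. Release and retreat.

step_hand:
  ticks:
    - [[0.0, 0, 0, 0, 0, 0, 0], [0.05, 0, 0, 0, 0, 0, 0], [0.05, 0, 0, 0, 0, 0, 0], [0.05, 0, 0, 0, 0, 0, 0], [0.05, 0, 0, -0.02, 0, 0, 0]]

```text
clock: 17.82
position: [0.634, -0.06, 0.0719]
tool_rot: [-3.139, 0.0, 1.504]
force: [-0.0, 0.1, 1.1]
grip_width: 0.0499
finger_force: 0.0
```

step_hand:
  ticks:
    - [[0.05, 0, 0, -0.05, 0, 0, 0], [0.05, 0, 0, -0.1, 0, 0, 0], [0.05, 0, 0, -0.16, 0, 0, 0], [0.05, 0, 0, -0.16, 0, 0, 0]]

```text
clock: 18.32
position: [0.6367, -0.0606, 0.2384]
tool_rot: [3.134, -0.001, 1.503]
force: [0.7, 0.3, 0.5]
grip_width: 0.0498
finger_force: 0.0
```

step_hand:
  ticks:
    - [[0.05, 0.05, 0, 0, 0, 0, 0], [0.05, 0.1, 0, 0, 0, 0, 0], [0.05, 0.15, 0, 0, 0, 0, 0], [0.05, 0.15, 0, 0, 0, 0, 0], [0.05, 0.15, 0, 0, 0, 0, 0]]

```text
clock: 18.95
position: [0.6447, 0.0891, 0.2328]
tool_rot: [3.141, 0.001, 1.504]
force: [-0.7, -0.3, -0.5]
grip_width: 0.0498
finger_force: 0.0
```

Run:
```python
from h import *
for n in("top","side"):
    im=cams.grab_frame(n); cv2.imwrite(f"pics/{n}7.png",im)
    for k,lo,hi in(("red",(0,150,60),(6,255,255)),("orange",(8,190,120),(17,255,255)),("blue",(105,150,60),(125,255,255)),("yellow",(22,150,80),(32,255,255)),("green",(50,120,60),(85,255,255))):
        b,_,_=blobs(im,lo,hi); print(n,k,[(x[0],x[1].tolist()) for x in b if x[0][4]<300])
print(proj("top",[.6348,-.06,.072]),proj("side",[.6348,-.06,.071]))
s=bot.observe();print(s["position"],s["force"])
```

```text
top red [([299, 101, 5, 11, 25], [301.1, 105.3]), ([136, 151, 12, 13, 118], [141.3, 156.9]), ([327, 180, 8, 10, 61], [330.5, 184.3])]
top orange [([409, 217, 17, 9, 91], [416.8, 220.8])]
top blue [([363, 317, 18, 8, 93], [371.2, 320.5])]
top yellow [([204, 189, 4, 7, 18], [205.4, 192.2])]
top green [([324, 240, 9, 9, 61], [327.7, 243.9])]
side red [([264, 174, 8, 9, 59], [267.8, 177.8]), ([179, 194, 22, 24, 169], [190.3, 205.0]), ([162, 308, 16, 16, 196], [169.5, 315.3])]
side orange [([312, 142, 3, 8, 22], [313.1, 145.8])]
side blue [([386, 186, 6, 13, 61], [388.5, 191.9]), ([243, 244, 10, 12, 98], [247.7, 249.4])]
side yellow [([234, 262, 11, 12, 108], [239.1, 267.2])]
side green [([222, 163, 20, 12, 181], [231.7, 168.9]), ([317, 186, 8, 9, 50], [320.3, 189.6])]
[330.58108651 184.18299149] [268.18642539 177.75572739]
[0.64485278 0.08832417 0.23272812] [-0.25484269 -0.52499958  0.37876309]
```

View pics/side7.png

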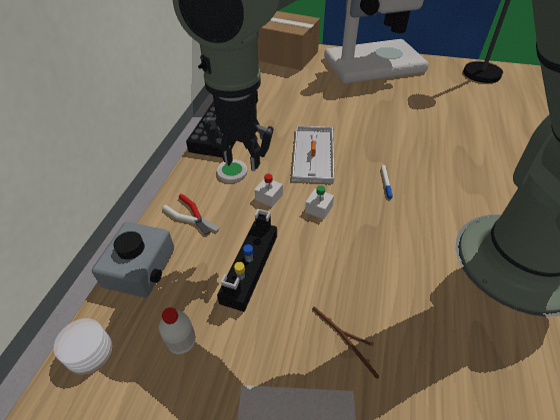

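The red cap sits at top (330.5,184.3) and side (267.8,177.8), matching a seated vial; the bar and other vials are in place, and the arm is clear.

step_hand:
  ticks:
    - [[0.05, 0, 0, 0, 0, 0, 0], [0.05, 0, 0, 0, 0, 0, 0]]
  quiet: true

```text
ok
```

```bash
python3 -c "
from workcell import bot, cams
print(bot.job_done())"
```

```text
the job is handed in; nothing more can be done
None
```

The job is handed in, no verdict was returned: the bar lies flat in the tray with its orange grip up, the red-capped vial is fully down in the empty block, and the last pictures show the other vials in their holes and nothing else on the desk visibly moved.

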